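# Board in the soaking tub, safety cap off the cleaner

## Robot

A 6-joint arm with a two-finger parallel gripper is mounted at the origin on the work surface. World frame = base frame: x ahead of the robot, y to its left, z up, the work surface at z = 0. Lengths are in m, angles in degrees, forces in N, time in s.
With the tool pointing down it reaches from about 0.325 to 0.75 m from the base axis. Payload 7.6 kg.
Tool frame: the origin (TCP) lies midway between the tips of the shut fingers; the grasp point (between the pads) lies 19 mm behind it (r.grip_depth is the distance from the TCP to the grasp point, in m); z points along the fingers, y is the line along which they close (so a half turn about z gives the same grasp; the last joint's range is limited). The gripper opens to 85 mm and grips with 20 to 120 N. Pads are 22 mm wide; open, the fingers measure 114 mm over their backs; the gripper's body (76 mm by 85 mm) begins 54 mm behind the grasp point. The pads swing forward as they close: fully open they stand 13 mm farther back than shut.
Start: joints at [-68.256, 2.991, 80.254, -0, 96.75, -4.028], TCP at [0.228, -0.473, 0.231] pointing down, gripper open.
Joint ranges: [-166.34, 166.34], [-52.06, 124.39], [6.96, 135.62], [-60.46, 240.46], [14.63, 156.25], [-167.68, 167.68]. Speed limits (degrees/s): [147.25, 147.25, 172.46, 180, 180, 180].

## Interface

Orientations are given as a 3x3 rotation matrix whose columns are the frame's x, y, z axes.
In Python, from station import r, cams, workorder gives the robot as it stands.
- The arm moves only by the shell command python3 -m crank 'ROWS' [FORCE]. ROWS is JSON, a list of rows, each a list of 7 numbers: the closure, from -1 (fully open) to 1 (shut), so that 0 is half open, then the shift along the world's x, y, z each as a share of 30 mm, from -1 to 1, then the turn, a rotation vector about the world's x, y, z each as a share of 0.12 rad, from -1 to 1. In form: [[fingers, x, y, z, wx, wy, wz], ...]. A call has 1 to 20 rows; each row shifts and turns the commanded pose from where the row before left it; what a row does not reach is not made up. A row lasts 1/12 s, in which the tool goes at most 41.7 mm and 7.16 degrees, less where a joint would pass 70% of its speed; a pose out of reach is approached as far as the arm can. A call with a number of a shift or a turn outside -1 to 1 is refused whole. A call with a gripper value outside its range is refused whole. The fingers move at their own pace and stop on an object; FORCE is the grip in N (left out, the last holds). Time passes only in rows, so rows that do not move let the fingers close. It gives the time, the measured TCP pose, the force, the opening and the grip force at its end, in the units of the state.
- r.read_state(): the state, without advancing time (a new reading comes with each control period).
- cams.grab_frame(name): name is "scene" or "side" or "wrist"; returns (picture, depth): 420x560x3 uint8, blue, green, red; 420x560 float32, m along the optical axis (not along the pixel's ray), 0 where there is no reading.
- cams.camera_info(name): a dict with "fx", "fy", "cx", "cy" (pixels), "origin" and "attitude" of the camera in the world. Camera axes: x right, y down, z forward; pixel columns grow to the right and rows downward; lengths in m; the calibration is good to about 2 mm. The wrist camera is an equidistant fisheye: a pixel r from the principal point sees the ray r / f radians off the axis. A picture is of the moment at which its call begins: read the wrist's pose just before it. camera_info takes no time and is no camera call; for the wrist camera it gives the pose at the moment of the call.
- workorder.sign_off(): hands the job in; it is judged then, once.
The state is a dict: "time": time; "joint_positions": joint angles; "qvel": joint speeds; "joint_torque": joint torques, N m; "position": TCP position; "ee_rot": TCP orientation; "force": force on the tool from outside, world axes, zero at the start; "ft_torque": the same for the moment, N m; "gripper_width": finger opening in m; "gripper_force": force on a finger pad.
Only numpy, scipy, OpenCV 4.12 (cv2) and the standard library are available. Lean on these libraries where they do the work, as an engineer would, in place of code of your own. Each camera call takes 0.05 s, during which the arm holds its last target. There are 200 camera calls.

## Task

Get a sanitising soak ready: slide the green chopping board up out of its slot in the wooden rack by its top edge and lower it, on its long edge, into the slim blue tub, letting go only once it stands on the tub's floor. Then open the cleaner bottle where it stands in its caddy: press its red safety cap down, twist it anticlockwise while pressed until it is free, and lift it straight off. Finish still holding the cap in the gripper, upright and still, about 8 cm above the bottle's mouth; the bottle stays in its pocket, and the pan lid, funnel, canister and spoon are left alone.

Things in the scene. Friction and masses are not known exactly. Their poses are not given: they have to be found in the camera images.
- rack: Wooden slotted rack, fixed. Origin: centre of its underside. Two 18 mm high rails at x = +-55 mm carry rows of upright dowels, tops 83 mm above the ledge. Five 12 mm wide slots between the dowel rows run along its x, at y = -48, -24, 0, 24, 48 mm: the board stands in the one at -48, the pan lid in the one at +48 mm.
- board_center (a point): Centre of the loose green plastic chopping board: 190 mm long (its x), 8 mm thick (its y), 140 mm high (its z), 0.2 kg. It stands on its long edge on the rack's rails: its top edge is 70 mm above this point, 158 mm above the ledge. It may lean up to 5 degrees in its slot.
- tub: Slim blue open soaking tub, fixed. Origin: centre of its underside. Outside 230 (x) by 55 (y) by 90 mm high, walls and floor 4.5 mm, so 221 by 46 mm inside; a small tab at each end reaches to x = +-127 mm. The board goes in on edge along the tub's x; let go, it stands or leans on a side wall, its top about 55 mm above the rim.
- caddy: Grey sink caddy, fixed, 90 (x) by 175 (y) by 50 mm high, floor 5 mm. Origin: centre of its underside. Two square pockets, 80 mm inside: the bottle's, centred at y = +42.5 mm, and one at y = -42.5 mm with a sponge and a dish brush (up to 155 mm high).
- bottle: White cleaner bottle, blue label, about 0.75 kg, loose, in its caddy pocket, whose walls keep it from turning. Origin: centre of its underside, z up. Body 76 mm square, 120 mm high, then a shoulder tapering (radius 38 mm at 122, 30 at 143, 19 at 162 mm) to a 30 mm wide neck with three lugs under the cap. The mouth is 192.5 mm up.
- bottle_mouth (a point): Centre of the bottle's mouth (rim of the neck, 192.5 mm above the bottle's underside). Under the closed cap at the start.
- cap_center (a point): Centre (half-way up) of the red ribbed push-and-turn cap: 50 mm across, 28 mm high, 45 g. Closed, it is 192 mm above the bottle's underside. It must be pressed down at least 4.5 mm (best to its stop at 6.5 mm) against a spring (6 N at first, 12 N at the stop), then turned anticlockwise seen from above, pressed all the while.
- pan_lid: Steel saucepan lid, 150 mm across, upright in the rack, plane along the rack's x, with a black knob facing the rack's +y. Origin: centre of the disc. Leave alone.
- funnel: Yellow plastic funnel, mouth down, 100 mm across, 105 mm high. Origin: centre of its underside. Leave alone.
- canister: Closed aluminium tea canister, 75 mm across, 112 mm high. Origin: centre of its underside. Leave alone.
- spoon: Wooden spoon, 260 mm long, lying flat along its own x. Leave alone.
- board: The same chopping board as a body; origin at its centre, axes as for its centre point.
- cap: The same cap, origin also at its centre, z up, x along the bottle's x within 6 degrees while locked. Turned 45 to 75 degrees from there (60 is the middle) it is free to lift straight off; a stop ends the turn at about 80 degrees. Not pressed, 4 mm deep teeth keep it from turning; clockwise is always blocked.

How it is judged:
By the outcome, as a careful person would: the job done as asked, in the order asked, and still so for the second after the job is handed in, while the arm keeps its last pose, push and grip.
It also fails if it takes over 64 s, if anything falls off the work surface, if the arm or the gripper's body presses on something with over 40 N, if the wrist force passes 120 N, or if a joint passes its speed limit or range.

## Working session

There is one attempt and no reset: what is moved stays moved. The work goes in short steps, Python scripts to look and compute and a shell command to move; the robot and the scene stay as the last step left them, time stands still between calls to the robot, and variables do not carry over. Pictures are saved under pics/ and viewed, at most 10 in all, crops included, and the job is handed in when it is done.

```bash
ls; mkdir -p pics; cat > h.py <<'E'
import numpy as np, cv2
from station import r, cams, workorder
def grab(n):
    i=cams.camera_info(n); p,d=cams.grab_frame(n); return p,d,i
def cloud(d,i):
    v,u=np.mgrid[0:d.shape[0],0:d.shape[1]]
    P=np.stack([(u-i['cx'])/i['fx']*d,(v-i['cy'])/i['fy']*d,d],-1)
    return P@np.array(i['attitude']).T+np.array(i['origin'])
E
python3 - <<'E'
from h import *
for n in ('scene','side'):
    p,d,i=grab(n); np.savez('/tmp/%s.npz'%n,p=p,d=d,**i); cv2.imwrite('pics/%s0.png'%n,p); print(n,i)
s=r.read_state(); print(s['time'],s['gripper_width'],s['ee_rot'])
E
```

```text
pics
scene {'fx': 435.2907960409955, 'fy': 435.2907960409955, 'cx': 278.5439654369723, 'cy': 204.01480210995499, 'origin': array([1.2833947 , 0.07131463, 0.77411439]), 'attitude': array([[-0.07588118,  0.68822406, -0.72151902],
       [ 0.99690948,  0.06712099, -0.04081998],
       [ 0.02033578, -0.72238661, -0.6911903 ]])}
side {'fx': 465.62453534484337, 'fy': 465.62453534484337, 'cx': 276.9520898789542, 'cy': 206.98209371524, 'origin': array([0.4376617 , 0.88446975, 0.88025096]), 'attitude': array([[-0.98045345, -0.12468473,  0.15219974],
       [-0.19671749,  0.63554685, -0.74658049],
       [-0.00364288, -0.76192776, -0.64765177]])}
0.1 0.08578812176998832 [[ 9.00545808e-01  4.34760862e-01 -4.90405432e-04]
 [ 4.34761125e-01 -9.00544927e-01  1.26464295e-03]
 [ 1.08185138e-04 -1.35207813e-03 -9.99999080e-01]]
```

View pics/scene0.png

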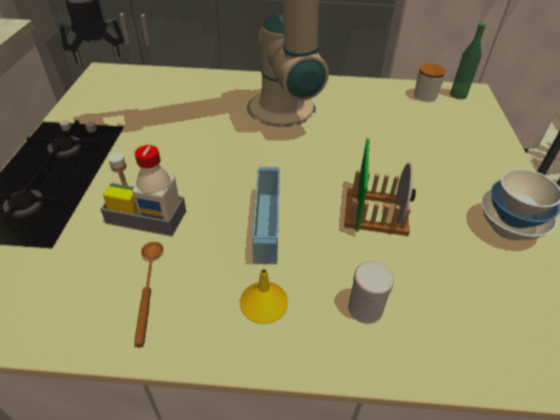

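View pics/side0.png

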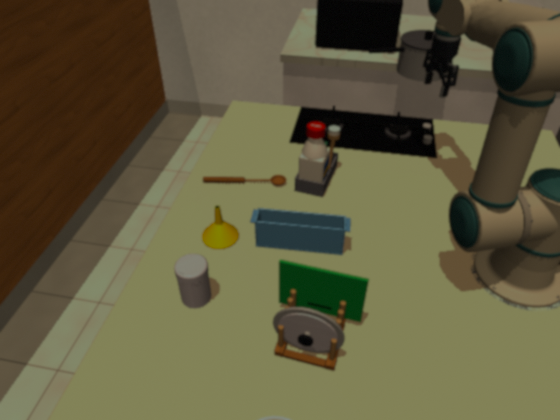

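The scene view shows the cap at (148,156), tub at (267,213) and board at (363,185). In the side view they are at (316,130), (300,230) and (320,290). I'll segment them by colour next.

```bash
cat > m.py <<'E'
from h import *
def seg(n,p,d,i):
    W=cloud(d,i); H=cv2.cvtColor(p,cv2.COLOR_BGR2HSV).astype(int); h,s,v=H[...,0],H[...,1],H[...,2]
    ok=d>0
    inb=ok&(W[...,0]>.2)&(W[...,0]<.85)&(abs(W[...,1])<.5)
    M=dict(green=inb&(h>45)&(h<80)&(s>150)&(W[...,2]>.03),red=inb&((h<6)|(h>174))&(s>160)&(W[...,2]>.1),
           blue=inb&(h>90)&(h<115)&(s>60)&(W[...,2]<.12)&(W[...,2]>.01)&(W[...,1]>-.15))
    return W,M
if __name__=='__main__':
  A={}
  for n in('scene','side'):
    z=np.load('/tmp/%s.npz'%n); W,M=seg(n,z['p'],z['d'],z)
    for k,m in M.items():
        m=cv2.erode(m.astype(np.uint8),np.ones((2,2)))>0
        P=W[m]; A[n,k]=P
        print(n,k,len(P),'med',np.median(P,0).round(4),'lo',np.percentile(P,2,0).round(4),'hi',np.percentile(P,98,0).round(4))
    P=A[n,'green']; c=P.mean(0); u,s,vt=np.linalg.svd(P-c,full_matrices=False); print(' board normal',vt[2].round(4),'c',c.round(4),'rms',s[2]/len(P)**.5)
    a=np.array([-vt[2][1],vt[2][0]]);a/=np.linalg.norm(a); t=P[:,:2]@a; print(' yaw',np.degrees(np.arctan2(a[1],a[0])),'ext',np.percentile(t,[1,99]),a, 'top z',np.percentile(P[:,2],99))
    P=A[n,'blue']; T=P[P[:,2]>np.percentile(P[:,2],98)-.006]
    b=cv2.minAreaRect((T[:,:2]*1000).astype(np.float32)); print(' tub rim',b,np.median(T[:,2]))
    P=A[n,'red']; T=P[P[:,2]>np.percentile(P[:,2],98)-.004]; print(' cap top',T.mean(0),len(T),cv2.minEnclosingCircle((T[:,:2]*1000).astype(np.float32)))
E
python3 m.py
```

```text
scene green 265 med [0.5382 0.2183 0.1438] lo [0.4336 0.2139 0.0521] hi [0.5716 0.23   0.1571]
scene red 334 med [ 0.5744 -0.2469  0.2063] lo [ 0.5446 -0.2721  0.1851] hi [ 0.5845 -0.2311  0.21  ]
scene blue 126 med [0.6752 0.0152 0.0844] lo [ 0.4402 -0.0091  0.0813] hi [0.6832 0.0336 0.0882]
 board normal [-0.088  -0.9961  0.0043] c [0.5294 0.2194 0.1309] rms 0.0019546223339379234
 yaw -5.046061006686513 ext [0.4012172  0.55090668] [ 0.99612431 -0.08795657] top z 0.15724178068737138
 tub rim ((560.446533203125, 4.941783905029297), (248.1873779296875, 44.2215576171875), 3.371678352355957) 0.08449448724537045
 cap top [ 0.56492335 -0.25225543  0.20836135] 170 ((563.0634155273438, -252.68621826171875), 22.882892608642578)
side green 2953 med [0.4724 0.232  0.1039] lo [0.3874 0.2229 0.0342] hi [0.5617 0.2408 0.156 ]
side red 232 med [ 0.5567 -0.2369  0.2065] lo [ 0.5348 -0.2687  0.1854] hi [ 0.5797 -0.2268  0.2135]
side blue 2923 med [0.5524 0.0275 0.0604] lo [ 0.4446 -0.0257  0.0135] hi [0.667  0.0378 0.0903]
 board normal [-9.520e-02 -9.955e-01 -7.000e-04] c [0.4724 0.2321 0.1007] rms 0.0012002328934591342
 yaw -5.4637797063551545 ext [0.36122288 0.53927537] [ 0.99545659 -0.09521648] top z 0.15727969162023905
 tub rim ((554.6196899414062, 9.384654998779297), (244.61988830566406, 53.472618103027344), 3.1088550090789795) 0.08812281144763245
 cap top [ 0.55830957 -0.24935004  0.21131691] 92 ((558.521484375, -249.7239227294922), 24.45718002319336)
```

```bash
python3 -m crank '[[-1,0.333,0.967,0.1,0,0,-0.227],[-1,0.333,0.967,0.1,0,0,-0.227],[-1,0.333,0.967,0.1,0,0,-0.227],[-1,0.333,0.967,0.1,0,0,-0.227],[-1,0.333,0.967,0.1,0,0,-0.227],[-1,0.333,0.967,0.1,0,0,-0.227],[-1,0.333,0.967,0.1,0,0,-0.227],[-1,0.333,0.967,0.1,0,0,-0.227],[-1,0.333,0.967,0.1,0,0,-0.227],[-1,0.333,0.967,0.1,0,0,-0.227],[-1,0.333,0.967,0.1,0,0,-0.227],[-1,0.333,0.967,0.1,0,0,-0.227],[-1,0.333,0.967,0.1,0,0,-0.227],[-1,0.333,0.967,0.1,0,0,-0.227],[-1,0.333,0.967,0.1,0,0,-0.227],[-1,0.333,0.967,0.1,0,0,-0.227],[-1,0.333,0.967,0,0,0,-0.227],[-1,0.333,0.967,0,0,0,-0.227],[-1,0.333,0.967,0,0,0,-0.227],[-1,0,0,0,0,0,-0.227]]' 30
python3 - <<'E'
from h import *
p,d,i=grab('wrist'); np.savez('/tmp/wrist.npz',p=p,d=d,**i); cv2.imwrite('pics/w1.png',p); print(i)
E
```

```text
time: 1.77
position: [0.4185, 0.0822, 0.2785]
ee_rot: [[0.996, -0.092, -0.002], [-0.092, -0.996, 0.001], [-0.002, -0.001, -1.0]]
force: [-0.6, -1.2, 0.1]
gripper_width: 0.0853
gripper_force: 0.0
{'fx': 325.19226210127806, 'fy': 325.19226210127806, 'cx': 274.5936613611361, 'cy': 211.92484676560926, 'origin': array([0.48867978, 0.07384753, 0.42048693]), 'attitude': array([[-9.14588701e-02, -9.57441938e-01, -2.73752095e-01],
       [-9.95808666e-01,  8.77657467e-02,  2.57347026e-02],
       [-6.13426547e-04,  2.74958375e-01, -9.61455935e-01]])}
```

View pics/w1.png

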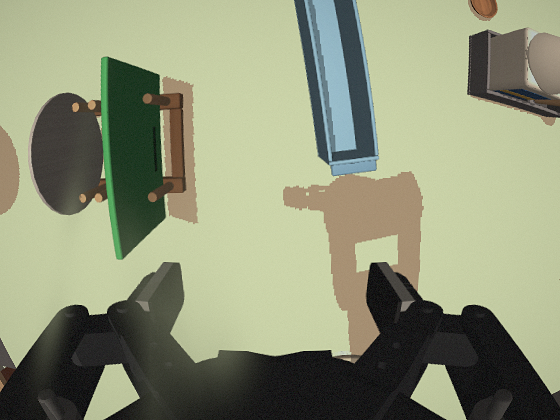

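The wrist view shows the board's top edge running from (104,57) to (120,258). The near end of the tub is at about (350,165). I'll turn these into world positions.

```bash
cat >> h.py <<'E'
def wcloud(d,i):
    v,u=np.mgrid[0:d.shape[0],0:d.shape[1]]
    x=(u-i['cx'])/i['fx'];y=(v-i['cy'])/i['fy'];t=np.hypot(x,y)+1e-9
    k=np.tan(t)/t
    P=np.stack([x*k*d,y*k*d,d],-1)
    return P@np.array(i['attitude']).T+np.array(i['origin'])
def hsv(p): return cv2.cvtColor(p,cv2.COLOR_BGR2HSV).astype(int).transpose(2,0,1)
E
cat > w.py <<'E'
from h import *
z=np.load('/tmp/wrist.npz');W=wcloud(z['d'],z);h,s,v=hsv(z['p']);ok=z['d']>0
g=ok&(h>45)&(h<80)&(s>150);P=W[g]
T=P[P[:,2]>P[:,2].max()-.006] if 0 else P[(P[:,2]>.153)&(P[:,2]<.17)]
print('green z pct',np.percentile(P[:,2],[1,50,97,99.5]),len(T))
print('top rect',cv2.minAreaRect((T[:,:2]*1000).astype(np.float32)),np.median(T[:,2]))
for lo,hi in((.03,.07),(.07,.11),(.11,.15)):
    Q=P[(P[:,2]>lo)&(P[:,2]<hi)]; f=np.polyfit(Q[:,0]-.476,Q[:,1],1); print(lo,f,np.percentile(Q[:,0],[1,99]))
b=ok&(h>90)&(h<115)&(s>50)&(W[...,1]>-.1)&(W[...,1]<.1)&(W[...,0]>.4)
P=W[b];T=P[(P[:,2]>.085)&(P[:,2]<.096)];print(len(T),cv2.minAreaRect((T[:,:2]*1000).astype(np.float32)),np.median(T[:,2]))
for x in (.46,.48,.5,.52,.54,.56,.58,.6):
    Q=T[abs(T[:,0]-x)<.006]
    if len(Q): print(x,Q[:,1].min().round(4),Q[:,1].max().round(4))
print('tab end',T[:,0].min())
E
python3 w.py
```

```text
green z pct [0.0216992  0.09368248 0.14878129 0.33250716] 4
top rect ((507.9478759765625, 218.41482543945312), (0.07308840751647949, 60.16202163696289), 84.22534942626953) 0.1543605933779986
0.03 [-0.09489787  0.22151072] [0.453504   0.56653391]
0.07 [-0.09480008  0.22159216] [0.44899277 0.56635595]
0.11 [-0.09469632  0.22147988] [0.46598143 0.5667243 ]
2081 ((523.4828491210938, 0.31621551513671875), (189.49481201171875, 55.11785125732422), 3.2273635864257812) 0.08880217061259205
0.46 -0.031 0.0239
0.48 -0.0297 0.0258
0.5 -0.0281 0.0263
0.52 -0.0271 0.0279
0.54 -0.0259 0.0285
0.56 -0.0249 0.0302
0.58 -0.0236 0.0305
0.6 -0.0224 0.0324
tab end 0.42773458627150596
```

```bash
python3 -m crank '[[-1,0.3,0.7,0,0,0,0],[-1,0.3,0.7,0,0,0,0],[-1,0.3,0.7,0,0,0,0],[-1,0.3,0.7,0,0,0,0],[-1,0.3,0.7,-0.5,0,0,0],[-1,0.2,0.7,-0.5,0,0,0],[-1,0,0,-0.5,0,0,0],[-1,0,0,0,0,0,0],[-1,0,0,0,0,0,0],[-1,0,0,0,0,0,0]]'
```

```text
time: 2.65
position: [0.4694, 0.2037, 0.2354]
ee_rot: [[0.995, -0.096, 0.001], [-0.096, -0.995, 0.0], [0.001, -0.0, -1.0]]
force: [0.4, 0.3, 0.6]
gripper_width: 0.0853
gripper_force: 0.0
```

```bash
python3 -m crank '[[-1,0.1,0.4,0,0,0,0],[-1,0.1,0.37,0,0,0,0],[-1,0,0,-0.7,0,0,0],[-1,0,0,-0.7,0,0,0],[-1,0,0,-0.7,0,0,0],[-1,0,0,-0.7,0,0,0],[-1,0,0,-0.6,0,0,0],[-1,0,0,-0.37,0,0,0],[-1,0,0,0,0,0,0],[-1,0,0,0,0,0,0]]'
```

```text
time: 3.48
position: [0.4753, 0.228, 0.1217]
ee_rot: [[0.996, -0.095, 0.0], [-0.095, -0.996, 0.0], [0.0, -0.0, -1.0]]
force: [0.2, -0.7, 0.4]
gripper_width: 0.0855
gripper_force: 0.0
```

```bash
python3 -m crank '[[0.5,0,-0.03,0,0,0,0],[0.5,0,0,0,0,0,0],[0.5,0,0,0,0,0,0],[1,0,0,0,0,0,0],[1,0,0,0,0,0,0],[1,0,0,0,0,0,0],[1,0,0,0,0,0,0],[1,0,0,0,0,0,0],[1,0,0,0,0,0,0],[1,0,0,0,0,0,0]]' 45
```

```text
time: 4.32
position: [0.4752, 0.2267, 0.1215]
ee_rot: [[0.995, -0.095, 0.0], [-0.095, -0.995, 0.0], [0.0, -0.0, -1.0]]
force: [-0.5, -0.2, 2.1]
gripper_width: 0.0074
gripper_force: 44.5
```

```bash
python3 -m crank '[[1,0,0,0.2,0,0,0],[1,0,0,0.4,0,0,0],[1,0,0,0.5,0,0,0],[1,0,0,0.5,0,0,0],[1,0,0,0.5,0,0,0],[1,0,0,0.5,0,0,0],[1,0,0,0.5,0,0,0],[1,0,0,0.4,0,0,0],[1,0,0,0.2,0,0,0],[1,0,0,0,0,0,0],[1,0,0,0,0,0,0]]'
python3 - <<'E'
from h import *
p,d,i=grab('side'); cv2.imwrite('pics/s1.png',p[80:400,100:500]); np.savez('/tmp/side.npz',p=p,d=d,**i)
p,d,i=grab('wrist'); np.savez('/tmp/wrist.npz',p=p,d=d,**i)
E
python3 m.py | grep -A3 'side green'
```

```text
time: 5.23
position: [0.475, 0.2266, 0.232]
ee_rot: [[0.995, -0.095, -0.0], [-0.095, -0.995, -0.0], [-0.0, 0.0, -1.0]]
force: [-0.8, 0.1, -2.1]
gripper_width: 0.0073
gripper_force: 43.9
side green 4020 med [0.4694 0.2312 0.2029] lo [0.3872 0.2216 0.1364] hi [0.5626 0.2398 0.2672]
side red 44 med [ 0.5743 -0.2353  0.2048] lo [ 0.5117 -0.248   0.1884] hi [0.5801 0.2509 0.5038]
side blue 1173 med [ 0.6222 -0.0035  0.0675] lo [ 0.4377 -0.0263  0.0153] hi [0.6701 0.0386 0.0906]
 board normal [-0.0944 -0.9955  0.0064] c [0.4734 0.231  0.2026] rms 0.0028209846734779304
```

View pics/s1.png

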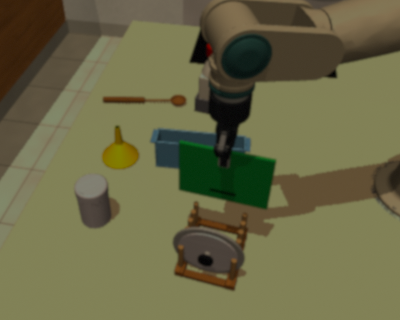

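The board is held level and clear of the rack, so I'm moving it over the tub.

```bash
python3 -m crank '[[1,0.1,-0.25,0,0,0,0.05],[1,0.2,-0.5,0,0,0,0.1],[1,0.25,-0.7,0,0,0,0.1],[1,0.25,-0.7,0,0,0,0.1],[1,0.25,-0.7,0,0,0,0.1],[1,0.25,-0.7,0,0,0,0.1],[1,0.25,-0.7,0,0,0,0.1],[1,0.25,-0.7,0,0,0,0.1],[1,0.25,-0.7,0,0,0,0.1],[1,0.25,-0.7,0,0,0,0.1],[1,0.25,-0.6,0,0,0,0.1],[1,0.2,-0.4,0,0,0,0.1],[1,0.1,-0.1,0,0,0,0.1],[1,0,0,0,0,0,0],[1,0,0,0,0,0,0],[1,0,0,0,0,0,0]]'
python3 - <<'E'
from h import *
p,d,i=grab('side'); q=p;np.savez('/tmp/side.npz',p=p,d=d,**i)
p,d,i=grab('wrist'); np.savez('/tmp/wrist.npz',p=p,d=d,**i); cv2.imwrite('pics/w2.png',p)
E
python3 w.py; python3 m.py | grep -A5 'side green'
```

```text
time: 6.67
position: [0.5603, 0.0038, 0.2321]
ee_rot: [[0.998, 0.056, -0.0], [0.056, -0.998, 0.0], [-0.0, -0.0, -1.0]]
force: [-0.8, 0.2, -2.3]
gripper_width: 0.0074
gripper_force: 44.0
green z pct [0.00169728 0.26654879 0.26788868 0.26814008] 0
top rect ((0.0, 0.0), (0.0, 0.0), 0.0) nan
side green 3068 med [0.5556 0.0074 0.1999] lo [0.4726 0.001  0.136 ] hi [0.646  0.014  0.2632]
side red 149 med [ 0.5477 -0.235   0.2018] lo [ 0.5339 -0.2671  0.1844] hi [ 0.5677 -0.2261  0.214 ]
side blue 2886 med [0.5524 0.0276 0.0606] lo [ 0.4444 -0.0256  0.0146] hi [0.6672 0.0375 0.0904]
 board normal [-0.0559  0.9984 -0.0031] c [0.5583 0.0074 0.1994] rms 0.002157998227841346
 yaw -176.7956016862231 ext [-0.64735572 -0.47033134] [-0.99843648 -0.05589815] top z 0.2649614182124786
 tub rim ((554.2310791015625, 9.454133987426758), (244.06129455566406, 51.65888977050781), 2.9043054580688477) 0.08792638580822099
  return _methods._mean(a, axis=axis, dtype=dtype,
  ret = ret.dtype.type(ret / rcount)
Traceback (most recent call last):
  File "w.py", line 8, in <module>
    Q=P[(P[:,2]>lo)&(P[:,2]<hi)]; f=np.polyfit(Q[:,0]-.476,Q[:,1],1); print(lo,f,np.percentile(Q[:,0],[1,99]))
                                    ~~~~~~~~~~^^^^^^^^^^^^^^^^^^^^^^
TypeError: expected non-empty vector for x
```

View pics/w2.png

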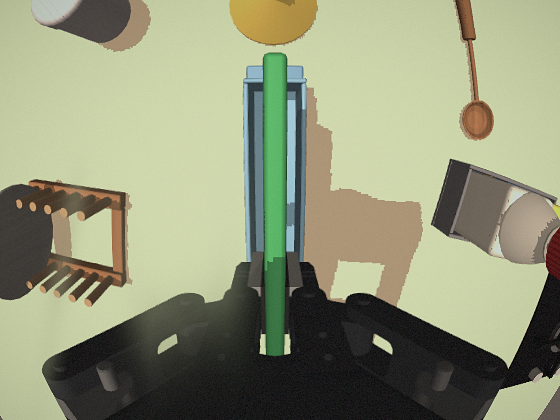

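The board (columns 264–288) is centred over the tub (244–306) and parallel to it. I'm lowering it.

```bash
python3 -m crank '[[1,-0.08,0,-0.2,0,0,0],[1,-0.08,0,-0.4,0,0,0],[1,0,0,-0.5,0,0,0],[1,0,0,-0.5,0,0,0],[1,0,0,-0.5,0,0,0],[1,0,0,-0.5,0,0,0],[1,0,0,-0.5,0,0,0],[1,0,0,-0.4,0,0,0],[1,0,0,-0.2,0,0,0],[1,0,0,-0.1,0,0,0],[1,0,0,-0.1,0,0,0],[1,0,0,0,0,0,0],[1,0,0,0,0,0,0]]'
```

```text
time: 7.85
position: [0.5561, 0.0031, 0.1159]
ee_rot: [[0.998, 0.055, 0.001], [0.055, -0.998, -0.0], [0.001, 0.0, -1.0]]
force: [-0.1, -0.2, -1.6]
gripper_width: 0.0079
gripper_force: 43.9
```

```bash
python3 -m crank '[[1,0,0,-0.03,0,0,0],[1,0,0,-0.03,0,0,0],[1,0,0,-0.03,0,0,0],[1,0,0,-0.03,0,0,0],[1,0,0,0,0,0,0],[1,0,0,0,0,0,0]]'
```

```text
time: 8.35
position: [0.5558, 0.0031, 0.1116]
ee_rot: [[0.998, 0.055, -0.0], [0.055, -0.998, -0.0], [-0.0, 0.0, -1.0]]
force: [0.7, -0.3, -2.5]
gripper_width: 0.0077
gripper_force: 43.9
```

```bash
python3 -m crank '[[1,0,0,-0.04,0,0,0],[1,0,0,-0.04,0,0,0],[1,0,0,-0.04,0,0,0],[1,0,0,0,0,0,0],[1,0,0,0,0,0,0],[1,0,0,0,0,0,0]]'
```

```text
time: 8.85
position: [0.5558, 0.0031, 0.108]
ee_rot: [[0.998, 0.055, 0.0], [0.055, -0.998, -0.0], [0.0, 0.0, -1.0]]
force: [0.6, 0.0, -1.4]
gripper_width: 0.0077
gripper_force: 44.2
```

```bash
python3 -m crank '[[1,0,0,-0.03,0,0,0],[1,0,0,-0.03,0,0,0],[1,0,0,0,0,0,0],[1,0,0,0,0,0,0],[1,0,0,0,0,0,0]]'
```

```text
time: 9.27
position: [0.5559, 0.0031, 0.108]
ee_rot: [[0.998, 0.055, 0.001], [0.055, -0.998, -0.0], [0.001, 0.0, -1.0]]
force: [-6.5, -0.6, 9.6]
gripper_width: 0.0073
gripper_force: 45.7
```

Contact: 9.6 N with z stopped at 0.108. Releasing and rising.

```bash
python3 -m crank '[[0.7,0,0,0,0,0,0],[0.6,0,0,0,0,0,0],[0.4,0,0,0,0,0,0],[0.4,0,0,0,0,0,0],[0.4,0,0,0,0,0,0],[0.4,0,0,0.3,0,0,0],[0.4,0,0,0.6,0,0,0],[0.4,0,0,0.8,0,0,0],[0,0,0,0.8,0,0,0],[-1,0,0,0.8,0,0,0],[-1,0,0,0.8,0,0,0],[-1,0,-0.4,0.8,0,0,0],[-1,0,-0.8,0.4,0,0,0],[-1,0,-0.8,0,0,0,0],[-1,0,-0.8,0,0,0,0],[-1,0,0,0,0,0,0],[-1,0,0,0,0,0,0]]'
python3 - <<'E'
from h import *
p,d,i=grab('wrist'); np.savez('/tmp/wrist.npz',p=p,d=d,**i); cv2.imwrite('pics/w3.png',p)
W=wcloud(d,i);h,s,v=hsv(p);ok=d>0
g=ok&(h>45)&(h<80)&(s>150);P=W[g];print('board z max',np.percentile(P[:,2],99),P[P[:,2]>.13].mean(0))
m=ok&((h<6)|(h>174))&(s>140)&(W[...,2]>.17);P=W[m];t=np.percentile(P[:,2],95);T=P[P[:,2]>t-.004];print('cap',len(P),t,cv2.minEnclosingCircle((T[:,:2]*1000).astype(np.float32)))
E
```

```text
time: 10.68
position: [0.5557, -0.0817, 0.2657]
ee_rot: [[0.999, 0.053, 0.0], [0.053, -0.999, 0.0], [0.0, -0.0, -1.0]]
force: [-0.6, -0.6, -0.3]
gripper_width: 0.0851
gripper_force: 0.0
board z max 0.36325403372006454 [ 0.55490192 -0.06517257  0.35238348]
cap 3127 0.2114906191719072 ((546.6004638671875, -152.3560028076172), 130.03733825683594)
```

View pics/w3.png

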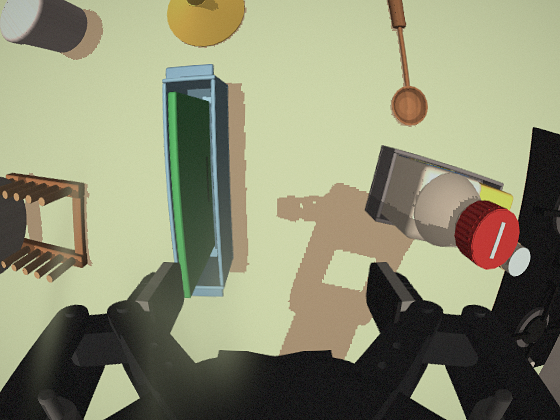

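The board stands in the tub, leaning on its left wall, with the top edge from (172,93) to (187,296). The cap is at (490,236), its white mark pointing along (489,258)–(506,222).

```bash
cat > c.py <<'E'
from h import *
import sys
if len(sys.argv)>1:
    p,d,i=grab('wrist'); np.savez('/tmp/wrist.npz',p=p,d=d,**i)
z=np.load('/tmp/wrist.npz');p,d=z['p'],z['d'];W=wcloud(d,z);h,s,v=hsv(p);ok=d>0
near=ok&(np.hypot(W[...,0]-.56,W[...,1]+.25)<.05)
T=W[near&(W[...,2]>.206)&(W[...,2]<.225)]
print('cap top',len(T),np.median(T[:,2]),cv2.minEnclosingCircle((T[:,:2]*1000).astype(np.float32)))
L=W[near&(W[...,2]>.206)&(s<80)&(v>120)];c=L.mean(0);_,_,vt=np.linalg.svd(L-c,full_matrices=False);print('mark',len(L),c,np.degrees(np.arctan2(vt[0,1],vt[0,0])))
P=W[ok&(abs(W[...,0]-.56)<.12)&(abs(W[...,1]+.28)<.13)&(W[...,2]>.04)&(W[...,2]<.056)];print('caddy',len(P),cv2.minAreaRect((P[:,:2]*1000).astype(np.float32)))
P=W[ok&(abs(W[...,0]-.56)<.12)&(W[...,1]<-.27)&(W[...,1]>-.4)&(W[...,2]>.12)&(W[...,2]<.175)];print('brush',len(P),P.min(0),P.max(0))
print(r.read_state()['joint_positions'])
E
python3 c.py
```

```text
cap top 2359 0.21056372464928047 ((556.9168701171875, -256.2362060546875), 26.590991973876953)
mark 149 [ 0.55667666 -0.2563995   0.21139035] 173.38466799915045
caddy 1267 ((550.2247314453125, -297.73199462890625), (175.60902404785156, 90.2500991821289), 81.14041137695312)
brush 704 [ 0.49365426 -0.37125304  0.12031041] [ 0.59160866 -0.27000749  0.15472427]
[-1.20515950e+01  8.62468449e+00  7.03486387e+01  1.63628983e-02
  1.01019417e+02  7.48379552e+01]
```

```bash
python3 -m crank '[[-1,0,-0.4,0,0,0,0],[-1,0,-0.8,0,0,0,0],[-1,0,-0.9,0,0,0,0],[-1,0,-0.9,0,0,0,0],[-1,0,-0.9,0,0,0,0],[-1,0,-0.9,0,0,0,0],[-1,0,-0.6,0,0,0,0],[-1,0.04,-0.4,0,0,0,0],[-1,0,0,0,0,0,0],[-1,0,0,0,0,0,0],[-1,0,0,0,0,0,0]]'
python3 c.py 1
```

```text
time: 11.65
position: [0.5573, -0.2537, 0.2653]
ee_rot: [[0.998, 0.056, 0.0], [0.056, -0.998, 0.0], [0.0, -0.0, -1.0]]
force: [0.6, 0.4, -0.7]
gripper_width: 0.0853
gripper_force: 0.0
cap top 4586 0.21044056122072186 ((556.1966552734375, -256.1339111328125), 26.066123962402344)
mark 464 [ 0.56006993 -0.24687205  0.25347881] -115.2565212015571
caddy 1530 ((550.2299194335938, -298.6330261230469), (175.98934936523438, 90.47724151611328), 81.0883560180664)
brush 2051 [ 0.49756405 -0.37028034  0.12003869] [ 0.59129787 -0.27001931  0.16066115]
[-2.79292501e+01  1.70763513e+01  6.06060507e+01  1.20223217e-02
  1.02306589e+02  5.88264804e+01]
```

```bash
python3 -m crank '[[-1,-0.03,-0.083,-0.2,0,0,0],[-1,0,0,-0.5,0,0,0],[-1,0,0,-0.6,0,0,0],[-1,0,0,-0.6,0,0,0],[-1,0,0,-0.6,0,0,0],[-1,0,0,-0.35,0,0,0],[-1,0,0,-0.19,0,0,0],[-1,0,0,0,0,0,0],[-0.4,0,0,0,0,0,0],[-0.2,0,0,0,0,0,0],[0,0,0,0,0,0,0],[0.3,0,0,0,0,0,0],[1,0,0,0,0,0,0],[1,0,0,0,0,0,0],[1,0,0,0,0,0,0],[1,0,0,0,0,0,0]]' 40
python3 - <<'E'
from h import *
p,d,i=grab('wrist');cv2.imwrite('pics/w4.png',p)
E
```

```text
time: 13.03
position: [0.5566, -0.2573, 0.1755]
ee_rot: [[0.998, 0.055, 0.002], [0.055, -0.998, -0.001], [0.002, 0.001, -1.0]]
force: [0.7, 3.7, 5.2]
gripper_width: 0.0491
gripper_force: 43.5
```

View pics/w4.png

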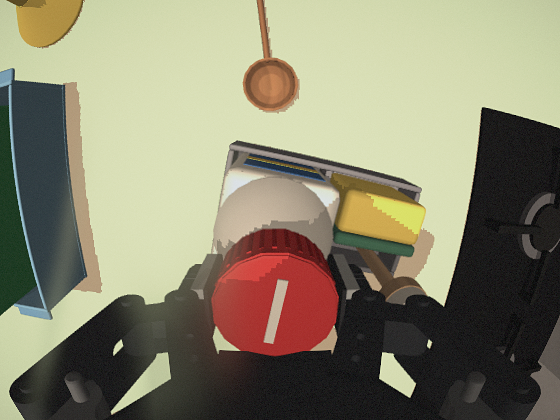

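The cap is gripped between both pads and the mark runs from (283,280) to (268,343). I'll firm the grip and press down.

```bash
python3 -m crank '[[1,0,0,0,0,0,0],[1,0,0,0,0,0,0],[1,0,0,0,0,0,0],[1,0,0,-0.06,0,0,0],[1,0,0,-0.06,0,0,0],[1,0,0,-0.06,0,0,0],[1,0,0,-0.04,0,0,0],[1,0,0,0,0,0,0],[1,0,0,0,0,0,0],[1,0,0,0,0,0,0]]' 90
```

```text
time: 13.92
position: [0.5569, -0.2573, 0.1702]
ee_rot: [[0.998, 0.055, 0.004], [0.055, -0.998, -0.001], [0.004, 0.002, -1.0]]
force: [-1.8, 3.3, 10.7]
gripper_width: 0.0487
gripper_force: 91.9
```

```bash
python3 -m crank '[[1,0,0,-0.06,0,0,0],[1,0,0,-0.04,0,0,0],[1,0,0,0,0,0,0],[1,0,0,0,0,0,0],[1,0,0,0,0,0,0]]'
```

```text
time: 14.33
position: [0.5575, -0.2575, 0.1692]
ee_rot: [[0.998, 0.056, 0.006], [0.056, -0.998, -0.002], [0.006, 0.003, -1.0]]
force: [-3.8, 4.4, 17.7]
gripper_width: 0.0487
gripper_force: 93.1
```

```bash
python3 -m crank '[[1,0,0,0,0,0,0.3],[1,0,0,0,0,0,0.5],[1,0,0,0,0,0,0.5],[1,0,0,0,0,0,0.5],[1,0,0,0,0,0,0.5],[1,0,0,0,0,0,0.5],[1,0,0,0,0,0,0.5],[1,0,0,0,0,0,0.5],[1,0,0,0,0,0,0.2],[1,0,0,0,0,0,0],[1,0,0,0,0,0,0]]'
python3 -c "
from h import *
print(r.read_state()['ft_torque']);p,d,i=grab('wrist');cv2.imwrite('pics/w5.png',p)"
```

```text
time: 15.25
position: [0.5579, -0.2574, 0.1692]
ee_rot: [[0.86, 0.511, 0.007], [0.511, -0.86, -0.002], [0.005, 0.006, -1.0]]
force: [-1.7, 5.3, 16.7]
gripper_width: 0.0486
gripper_force: 92.8
[ 0.85448033  0.1661916  -0.04605756]
```

View pics/w5.png

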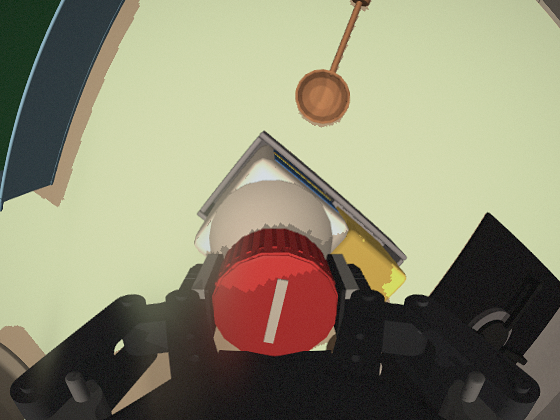

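The mark keeps its place between the pads while the bottle stays put, so the cap is turning (27.5° so far). I'll finish the turn.

```bash
python3 -m crank '[[1,0,0,0,0,0,0.3],[1,0,0,0,0,0,0.5],[1,0,0,0,0,0,0.5],[1,0,0,0,0,0,0.5],[1,0,0,0,0,0,0.5],[1,0,0,0,0,0,0.5],[1,0,0,0,0,0,0.5],[1,0,0,0,0,0,0.5],[1,0,0,0,0,0,0.5],[1,0,0,0,0,0,0.5],[1,0,0,0,0,0,0.1],[1,0,0,0,0,0,0],[1,0,0,0,0,0,0],[1,0,0,0,0,0,0]]'
```

```text
time: 16.47
position: [0.5578, -0.2573, 0.1693]
ee_rot: [[0.432, 0.902, 0.007], [0.902, -0.432, -0.002], [0.001, 0.007, -1.0]]
force: [-1.4, 5.9, 17.3]
gripper_width: 0.0485
gripper_force: 92.9
```

```bash
python3 -m crank '[[1,0,0,0.1,0,0,0],[1,0,0,0.1,0,0,0],[1,0,0,0.1,0,0,0],[1,0,0,0.15,0,0,0],[1,0,0,0.2,0,0,0],[1,0,0,0.2,0,0,0],[1,0,0,0,0,0,0],[1,0,0,0,0,0,0]]'
```

```text
time: 17.13
position: [0.556, -0.2577, 0.19]
ee_rot: [[0.433, 0.901, 0.0], [0.901, -0.433, -0.0], [-0.0, 0.0, -1.0]]
force: [0.3, -0.5, 0.2]
gripper_width: 0.0489
gripper_force: 92.8
```

Free: the force is near zero, so the bottle isn't being lifted. I'll raise it the rest of the way.

```bash
python3 -m crank '[[1,0,0,0.2,0,0,0],[1,0,0,0.3,0,0,0],[1,0,0,0.4,0,0,0],[1,0,0,0.4,0,0,0],[1,0,0,0.4,0,0,0],[1,0,0,0.3,0,0,0],[1,0,0,0.15,0,0,0],[1,0,0.03,0.05,0,0,0],[1,0,0,0,0,0,0],[1,0,0,0,0,0,0],[1,0,0,0,0,0,0],[1,0,0,0,0,0,0]]'
python3 - <<'E'
from h import *
p,d,i=grab('side');q,d2,i2=grab('scene')
z=dict(i,d=d)
W,h=cloud(d,i),hsv(p);m=(d>0)&((h[0]<6)|(h[0]>174))&(h[1]>160)&(np.hypot(W[...,0]-.556,W[...,1]+.257)<.07)&(W[...,2]>.15)
P=W[m];print('cap',len(P),np.percentile(P,[3,97],0))
a=cv2.resize(p[90:300,180:400],(420,400));b=cv2.resize(q[110:280,80:300],(380,400));cv2.imwrite('pics/f.png',np.hstack([a,b]))
E
```

```text
time: 18.13
position: [0.5559, -0.2564, 0.2551]
ee_rot: [[0.433, 0.901, -0.001], [0.901, -0.433, 0.001], [0.0, -0.001, -1.0]]
force: [0.0, -0.2, -0.9]
gripper_width: 0.0485
gripper_force: 92.8
cap 240 [[ 0.54088821 -0.26949062  0.26416676]
 [ 0.58132599 -0.23051514  0.30018117]]
```

View pics/f.png

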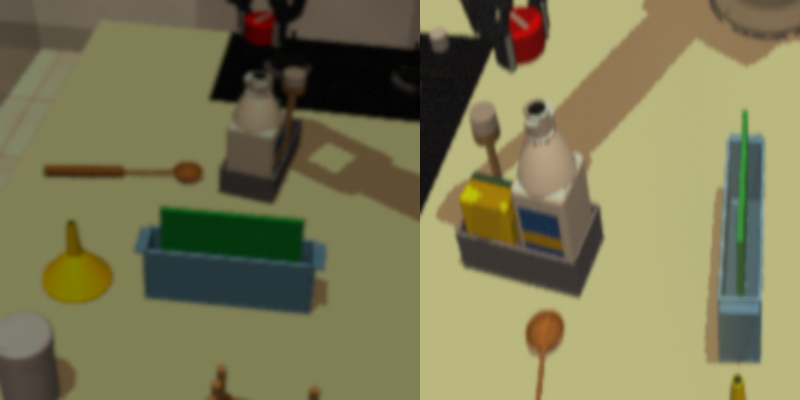

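The cap is held upright above the open bottle, at (525,35) in the right half. The bottle is in its pocket and the board stands in the tub. The other items haven't moved.

```bash
python3 -c "
from station import workorder; print(workorder.sign_off())"
```

```text
the job is handed in; nothing more can be done
None
```

The job is done and handed in at about 18 s: the board stands in the tub leaning on its side wall, and the gripper holds the freed cap still and upright about 8 cm above the mouth of the bottle, which stays in its caddy pocket.

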